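# Clamp the sample containers into the bench shaker and start it

## Robot

A 7-joint arm with a two-finger parallel gripper is mounted at the origin on the work surface. World frame = base frame: x ahead of the robot, y to its left, z up, the work surface at z = 0. Lengths are in m, angles in rad, forces in N, time in s.
With the tool pointing down it reaches from about 0.4 to 0.85 m from the base axis. Payload 4.5 kg.
Tool frame: the origin (TCP) lies on the centre line of the jaws, within the pads' length; the fingertips stand r.tip_reach ahead of it and the grasp point (between the pads) lies 3 mm ahead of it (r.tip_reach is the distance from the TCP to the fingertips, in m); z points along the fingers, y is the line along which they close (so a half turn about z gives the same grasp; the last joint's range is limited). The gripper opens to 88 mm and grips with 3 to 60 N. Pads are 18 mm wide; open, the fingers measure 123 mm over their backs; the gripper's body (75 mm by 187 mm) begins 45 mm behind the grasp point.
Start: joints at [1.225, 0.689, -0.195, 1.565, 0.157, 0.902, -0.215], TCP at [0.232, -0.58, 0.261] pointing down, gripper open.
Joint ranges: [-3.01, 3.01], [-0.46, 2.08], [-1.47, 1.51], [0.13, 2.56], [-1, 4.14], [0.04, 2.09], [-2.66, 2.66]. Speed limits (rad/s): [2.57, 2.57, 3.14, 3.14, 3.14, 3.14, 3.14].

## Interface

Orientations are given as a unit quaternion [x, y, z, w].
In Python, from plant import readout, eyes, ticket, r gives the robot as it stands. The module is installed in compiled form; this text tells all that it offers.
- The arm moves only by the tool carry_out, never from a script. Its argument "motion" is a list that holds one entry, the list of rows, each a list of 7 numbers: the shift along the tool's x, y, z in mm, then the turn, a rotation vector about the tool's x, y, z in rad, then the opening in per cent of the stroke, from 0 (shut) to 100 (fully open). In form: [[[dx, dy, dz, ax, ay, az, claw], ...]]. A call has 1 to 8 rows; each row shifts and turns the commanded pose from where the row before left it, along the tool's axes as they then stand; what a row does not reach is not made up. A row lasts 1/10 s, in which the tool goes at most 50 mm and 8.59 degrees, less where a joint would pass 70% of its speed; a pose out of reach is approached as far as the arm can. A call is refused whole if a number of a shift passes 50 or a number of a turn 0.15, either way. A call with a gripper value outside its range is refused whole. The fingers move at their own pace and stop on an object; "squeeze" is the grip in N (left out, the last holds). Time passes only in rows, so rows that do not move let the fingers close. It gives the time, the measured TCP pose, the force and the opening at its end, in the units of the state.
- readout.get_state(): the state, without advancing time (a new reading comes with each control period).
- eyes.snapshot(name): name is "side" or "top" or "wrist"; returns a dict with "pixels" (420x560x3 uint8, red, green, blue), "K" (3x3 intrinsics, pixels), "dist_coeffs" ([k1, k2, p1, p2, k3] as OpenCV has them; the pictures are not rectified), "origin" and "attitude" of the camera in the world. Camera axes: x right, y down, z forward; pixel columns grow to the right and rows downward; lengths in m; the calibration is good to about 2 mm. A picture is of the moment at which its call begins. There is no depth.
- ticket.finish_job(): hands the job in, once; it reports no verdict.
The state is a dict: "clock": time; "q": joint angles; "qd": joint speeds; "joint_torque": joint torques, N m; "tool_pos": TCP position; "eef_rot": TCP orientation; "contact_force": force on the tool from outside, world axes, zero at the start; "moment": the same for the moment, N m; "opening": opening from 0.0 (shut) to 1.0 (fully open).
Only numpy, scipy, OpenCV 4.12 (cv2) and the standard library are available. Lean on these libraries where they do the work, as an engineer would, in place of code of your own. Each camera call takes 0.05 s, during which the arm holds its last target. There are 200 camera calls.

## Task

Get the sample containers ready for shaking: roll the shaker's orange thumbwheel until its red clamp plate is fully back at its stop, then stand all the sample containers that are on the bench upright in the tray, in one row. Roll the thumbwheel the other way until the plate closes the row up tight against the fixed end wall with no gaps, and then press the green start button once all the way down. If something gets knocked out of place, put it right; leave the other things on the bench where they are.

Things in the scene. Friction and masses are not known exactly. Their poses are not given: they have to be found in the camera images.
- shaker: White and grey bench shaker, fixed, 395 mm along its y, 170 mm along x. Origin on the bench under the middle of the tray's depth; x away from the robot, y along the tray, z up. Low apron (35 mm high) on the robot's side out to x = -120 mm; blue wheel housing (70 x 100 mm, top at 85 mm) at y -115 to -215 mm; fixed end wall at the other end.
- end_wall (a point): Foot of the inner face of the tray's fixed end wall: shaker frame (0, 165, 50) mm; the wall is 45 mm high above the floor. The tray is a channel along y: black floor 50 mm above the bench, 66 mm wide inside (x -33 to 33 mm), side walls 5 mm thick, 38 mm high above the floor. With the clamp plate fully back it is 254 mm long inside, room for four containers.
- wheel_top (a point): Highest point of the exposed rim of the orange ribbed thumbwheel: shaker frame (0, -165, 95) mm. Wheel radius 40 mm, 20 mm wide, axis along the shaker's x, sunk in the blue housing: only the top 10 mm of rim stands out, 50 mm long along y. Press a fingertip on it with 5 to 15 N and drag along y; the rim follows by friction.
- wheel (a joint): Turn of the thumbwheel, 0 (clamp plate fully back) to 8 rad. Grows when the top of the rim is dragged towards the shaker's +y (towards the end wall), which closes the clamp; dragging towards -y opens it. One rad moves the plate 20 mm. Stiff (about 2 N at the rim); stays where it is left.
- clamp (a joint): Position of the red clamp plate, geared to the wheel: 0 = fully back at its stop (its face 254 mm from the end wall), growing to 0.16 m towards the end wall, so the space between its face and the end wall is 254 mm minus this. It starts part-way in.
- clamp_face (a point): Middle of the face of the red clamp plate that meets the containers (62 mm wide, 45 mm high above the tray floor, 10 mm thick); y points to the end wall. The point is 22.5 mm above the tray floor.
- start (a joint): Green start button, travel 0 (up) to 0.006 m (fully down, about 5 N); springs back.
- start_top (a point): Centre of the top of the green start button (28 mm across), on the apron in front of the wheel housing: shaker frame x -85, y -165 mm. Press straight down.
- bluecap: Every container is 56 mm across, stands upright, origin at the centre of its underside, z up; parallel-sided from the bottom to its shoulder, weighted in its dark lowest 20 mm. Round pale-blue bottle, shoulder at 78 mm, blue cap 40 mm across, 100 mm tall in all, 260 g. Containers may be absent (no pose); three or four of the five are there.
- amber: Every container is 56 mm across, stands upright, origin at the centre of its underside, z up; parallel-sided from the bottom to its shoulder, weighted in its dark lowest 20 mm. Square brown bottle, shoulder at 80 mm, black cap 34 mm across, 98 mm tall, 240 g; x and y square to its sides.
- redlid: Every container is 56 mm across, stands upright, origin at the centre of its underside, z up; parallel-sided from the bottom to its shoulder, weighted in its dark lowest 20 mm. Round cream jar, shoulder at 70 mm, red lid 55 mm across, 84 mm tall, 180 g.
- whitebox: Every container is 56 mm across, stands upright, origin at the centre of its underside, z up; parallel-sided from the bottom to its shoulder, weighted in its dark lowest 20 mm. Square white bottle, shoulder at 82 mm, green cap 44 mm across, 96 mm tall, 200 g; x and y square to its sides.
- greybottle: Every container is 56 mm across, stands upright, origin at the centre of its underside, z up; parallel-sided from the bottom to its shoulder, weighted in its dark lowest 20 mm. Round grey bottle with white band, shoulder at 76 mm, yellow cap 32 mm across, 98 mm tall, 220 g.
- cup: Bystander: small white cup, 52 mm across, 45 mm high, to be left alone. Origin under its centre.
- vial: Bystander: clear vial with red cap, 26 mm across, 52 mm high. Origin under its centre.
- spoon: Bystander: lying steel spoon, 160 mm long.
- driver: Bystander: lying screwdriver, 170 mm long.

How it is judged:
On the way, in this order (a step that is already met when the one before it is completed fails the run):
1. the clamp plate is rolled fully back (within 5 mm of its stop) (value of joint clamp below 0.005 m), for 0.2 s.
2. all the sample containers stand upright on the tray floor (x of bluecap in the frame of shaker between -0.015 and 0.015 m and y of bluecap in the frame of shaker between -0.07 and 0.142 m and z of bluecap in the frame of shaker between 0.044 and 0.056 m and angle between each of bluecap, amber, redlid, whitebox, greybottle's own z axis and vertical below 0.12 rad and x of amber in the frame of shaker between -0.015 and 0.015 m and y of amber in the frame of shaker between -0.07 and 0.142 m and z of amber in the frame of shaker between 0.044 and 0.056 m and x of redlid in the frame of shaker between -0.015 and 0.015 m and y of redlid in the frame of shaker between -0.07 and 0.142 m and z of redlid in the frame of shaker between 0.044 and 0.056 m and x of whitebox in the frame of shaker between -0.015 and 0.015 m and y of whitebox in the frame of shaker between -0.07 and 0.142 m and z of whitebox in the frame of shaker between 0.044 and 0.056 m and x of greybottle in the frame of shaker between -0.015 and 0.015 m and y of greybottle in the frame of shaker between -0.07 and 0.142 m and z of greybottle in the frame of shaker between 0.044 and 0.056 m), for 0.2 s.
3. the clamp plate closes the row tight against the end wall (all of step 2 and (y of bluecap in the frame of shaker between 0.131 and 0.141 m or y of bluecap in the frame of shaker between 0.073 and 0.085 m or y of bluecap in the frame of shaker between 0.015 and 0.029 m or y of bluecap in the frame of shaker between -0.043 and -0.027 m) and (y of amber in the frame of shaker between 0.131 and 0.141 m or y of amber in the frame of shaker between 0.073 and 0.085 m or y of amber in the frame of shaker between 0.015 and 0.029 m or y of amber in the frame of shaker between -0.043 and -0.027 m) and (y of redlid in the frame of shaker between 0.131 and 0.141 m or y of redlid in the frame of shaker between 0.073 and 0.085 m or y of redlid in the frame of shaker between 0.015 and 0.029 m or y of redlid in the frame of shaker between -0.043 and -0.027 m) and (y of whitebox in the frame of shaker between 0.131 and 0.141 m or y of whitebox in the frame of shaker between 0.073 and 0.085 m or y of whitebox in the frame of shaker between 0.015 and 0.029 m or y of whitebox in the frame of shaker between -0.043 and -0.027 m) and (y of greybottle in the frame of shaker between 0.131 and 0.141 m or y of greybottle in the frame of shaker between 0.073 and 0.085 m or y of greybottle in the frame of shaker between 0.015 and 0.029 m or y of greybottle in the frame of shaker between -0.043 and -0.027 m) and (horizontal distance between bluecap and amber below 0.061 m or horizontal distance between bluecap and redlid below 0.061 m or horizontal distance between bluecap and whitebox below 0.061 m or horizontal distance between bluecap and greybottle below 0.061 m) and (horizontal distance between amber and bluecap below 0.061 m or horizontal distance between amber and redlid below 0.061 m or horizontal distance between amber and whitebox below 0.061 m or horizontal distance between amber and greybottle below 0.061 m) and (horizontal distance between redlid and bluecap below 0.061 m or horizontal distance between redlid and amber below 0.061 m or horizontal distance between redlid and whitebox below 0.061 m or horizontal distance between redlid and greybottle below 0.061 m) and (horizontal distance between whitebox and bluecap below 0.061 m or horizontal distance between whitebox and amber below 0.061 m or horizontal distance between whitebox and redlid below 0.061 m or horizontal distance between whitebox and greybottle below 0.061 m) and (horizontal distance between greybottle and bluecap below 0.061 m or horizontal distance between greybottle and amber below 0.061 m or horizontal distance between greybottle and redlid below 0.061 m or horizontal distance between greybottle and whitebox below 0.061 m) and (y of bluecap in the frame of shaker between 0.131 and 0.141 m or y of amber in the frame of shaker between 0.131 and 0.141 m or y of redlid in the frame of shaker between 0.131 and 0.141 m or y of whitebox in the frame of shaker between 0.131 and 0.141 m or y of greybottle in the frame of shaker between 0.131 and 0.141 m) and (y of bluecap in the frame of clamp_face between 0 and 0.033 m or y of amber in the frame of clamp_face between 0 and 0.033 m or y of redlid in the frame of clamp_face between 0 and 0.033 m or y of whitebox in the frame of clamp_face between 0 and 0.033 m or y of greybottle in the frame of clamp_face between 0 and 0.033 m)), for 0.2 s.
4. the start button is pressed fully down (value of joint start above 0.0045 m).
At the end, for the whole second after the job is handed in: All containers present stand upright (within 7 deg), at rest on the tray floor in one row, the first within 6 mm of the end wall, gaps between neighbours under 5 mm (under 12 mm in all), the clamp plate within 5 mm of the last, and the start button up again (all of step 3 and linear speed of each of bluecap, amber, redlid, whitebox, greybottle below 0.02 m/s and value of joint start below 0.002 m); the robot touches nothing.
It fails at once if a bystander was moved more than 3 cm (distance of any of cup, vial, spoon, driver from where it was at the start of the episode above 0.03 m).
Of bluecap, amber, redlid, whitebox, greybottle only 3 to 4 are there at a start; the rules pass over those that are not, and their reading is None.
At some moment in a run one of bluecap, amber, redlid, whitebox, greybottle may be knocked a few centimetres aside while the robot is not near it.
It also fails if it takes over 192 s, if anything falls off the work surface, if the arm or the gripper's body presses on something with over 40 N, if the wrist force passes 120 N, or if a joint passes its speed limit or range.

## Working session

There is one attempt and no reset: what is moved stays moved. The work goes in short steps, Python scripts to look and compute and a tool call to move; the robot and the scene stay as the last step left them, time stands still between calls to the robot, and variables do not carry over. Pictures are saved under pics/ and viewed, on a budget of 14 in all, crops included, one or two more only if the job needs it, and the job is handed in when it is done.

Besides the shell and the picture viewer there is one more tool, called after ">>>" as name([rows], argument=value, ...), one row to a line, values as JSON. carry_out: Moves the arm, as the interface text tells. Its arguments: {"type":"object","properties":{"motion":{"type":"array","items":{"type":"array","items":{"type":"array","items":{"type":"number"}}}},"squeeze":{"type":"number"}},"required":["motion"]}

```bash
mkdir -p pics; cat > h.py <<'E'
import numpy as np, cv2
from plant import readout, eyes, ticket, r
from scipy.spatial.transform import Rotation as R
def snap(n, name=None):
    s=eyes.snapshot(n)
    if name: cv2.imwrite(f'pics/{name}.png', s['pixels'][:,:,::-1])
    return s
def rot(s):
    a=np.array(s['attitude'],float)
    return a if a.shape==(3,3) else R.from_quat(a).as_matrix()
def ray(s,uv):
    uv=np.array(uv,float).reshape(-1,1,2)
    p=cv2.undistortPoints(uv,np.array(s['K']),np.array(s['dist_coeffs'])).reshape(-1,2)
    return np.array(s['origin']), np.c_[p,np.ones(len(p))]@rot(s).T
def onz(s,uv,z):
    o,d=ray(s,uv); return o+d*((z-o[2])/d[:,2])[:,None]
def tri(s1,a,s2,b):
    o1,d1=ray(s1,a);o2,d2=ray(s2,b);d1=d1[0]/np.linalg.norm(d1[0]);d2=d2[0]/np.linalg.norm(d2[0])
    t=np.linalg.lstsq(np.c_[d1,-d2],o2-o1,rcond=None)[0]
    p,q=o1+t[0]*d1,o2+t[1]*d2
    return (p+q)/2,np.linalg.norm(p-q)
def proj(s,P):
    Rm=rot(s).T; t=-Rm@np.array(s['origin'])
    return cv2.projectPoints(np.array(P,float).reshape(-1,1,3),cv2.Rodrigues(Rm)[0],t,np.array(s['K']),np.array(s['dist_coeffs']))[0].reshape(-1,2)
def st():
    s=readout.get_state(); print('t',s['clock'],'p',np.round(s['tool_pos'],4),'q',np.round(s['eef_rot'],4),'F',np.round(s['contact_force'],2),'o',round(s['opening'],3),'J',np.round(s['q'],2)); return s
E
python3 - <<'E'
from h import *
st(); print(r.tip_reach)
for n in ('top','side'):
    s=snap(n,n+'0'); print(n,s['origin'],np.round(rot(s),3).tolist(),s['K'][0][0])
E
```

```text
t 0.0 p [ 0.2314 -0.5799  0.2599] q [ 9.820e-01  1.888e-01 -3.000e-04 -9.000e-04] F [-0.49  1.13 -0.33] o 1.003 J [ 1.22  0.69 -0.19  1.57  0.16  0.9  -0.22]
0.022
top [ 0.44869653 -0.01712266  1.20751359] [[0.018, -0.999, 0.046], [-1.0, -0.018, 0.014], [-0.014, -0.046, -0.999]] 400.3958835199944
side [ 0.45534229 -0.78931408  0.6519783 ] [[0.996, -0.067, 0.052], [-0.081, -0.595, 0.8], [-0.023, -0.801, -0.598]] 385.1560136110123
```

View pics/top0.png

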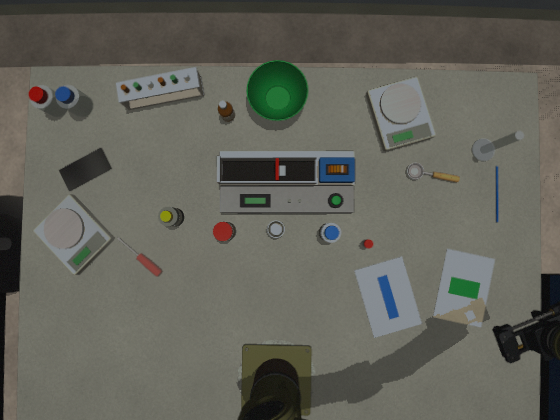

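View pics/side0.png

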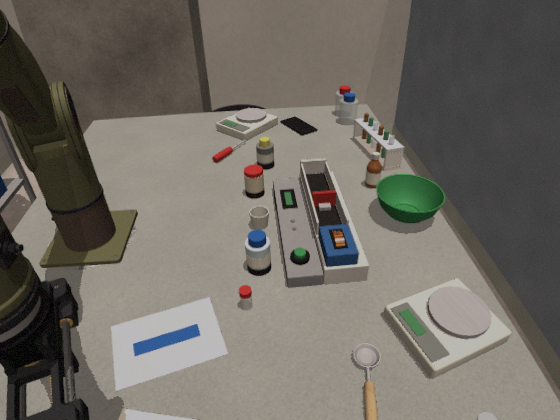

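Top view: shaker at about (218–355, 150–213), end wall to the left (+y). bluecap is at (331,233), redlid at (223,232), greybottle at (171,217), cup at (276,230) and vial at (368,244). The brown bottle at (226,110) looks like scenery; I'll check it in an enlarged crop.

```bash
python3 - <<'E'
from h import *
T=snap('top');S=snap('side')
def blobs(s,lo,hi,roi,amin=12):
    x0,y0,x1,y1=roi; hsv=cv2.cvtColor(s['pixels'],cv2.COLOR_RGB2HSV)[y0:y1,x0:x1]
    m=cv2.inRange(hsv,lo,hi)
    if lo[0]==0 and hi[0]<=8: m|=cv2.inRange(hsv,(172,lo[1],lo[2]),(180,255,255))
    n,l,stt,c=cv2.connectedComponentsWithStats(m)
    i=1+np.argmax(stt[1:,4]); return c[i]+[x0,y0],stt[i]
red=((0,130,60),(7,255,255));blue=((100,130,60),(125,255,255));yel=((22,110,80),(35,255,255));gr=((45,100,50),(85,255,255));ora=((8,120,80),(20,255,255))
L={'redlid':(red,(205,215,240,250),(240,160,270,200)),'bluecap':(blue,(318,220,345,248),(240,225,280,250)),'grey':(yel,(155,200,190,235),(250,130,280,153)),'vial':(red,(360,235,378,252),(235,280,258,297)),
'button':(gr,(325,192,348,210),(288,245,312,265)),'wheel':(ora,(322,160,355,182),(325,225,350,250)),'plate':(red,(265,155,290,185),(308,185,340,212)),'housing':(blue,(315,155,360,185),(315,220,362,268))}
for k,(c,rt,rs) in L.items():
    a,sa=blobs(T,*c,rt);b,sb=blobs(S,*c,rs)
    print(k,np.round(a,1),sa.tolist(),np.round(b,1),sb.tolist(),*[np.round(x,4) for x in tri(T,a,S,b)])
a=cv2.resize(T['pixels'][140:255,150:375],(800,409),interpolation=cv2.INTER_CUBIC)[:300]
a=cv2.resize(T['pixels'][95:250,150:375],(435,300),interpolation=cv2.INTER_CUBIC)
b=cv2.resize(S['pixels'][120:290,235:420],(653,600),interpolation=cv2.INTER_CUBIC)
a=cv2.resize(T['pixels'][90:245,150:375],(800,551),interpolation=cv2.INTER_CUBIC)
cv2.imwrite('pics/c1.png',a[:,:,::-1]);cv2.imwrite('pics/c2.png',b[:,:,::-1])
E
```

```text
redlid [222.1 231. ] [8, 7, 19, 19, 296] [253.3 170.7] [4, 4, 19, 14, 208] [0.4405 0.1599 0.0753] 0.0015
bluecap [331.3 232.3] [7, 6, 14, 14, 154] [256.8 238.2] [8, 5, 18, 18, 251] [ 0.4421 -0.1473  0.088 ] 0.0004
grey [165.1 215.7] [5, 11, 11, 11, 99] [264.3 141.4] [10, 7, 10, 10, 74] [0.4803 0.3219 0.0834] 0.001
vial [367.9 243.5] [4, 5, 9, 8, 63] [244.7 290.8] [4, 5, 12, 12, 125] [ 0.4113 -0.2589  0.0453] 0.0001
button [335.7 199.8] [6, 3, 10, 10, 77] [299.7 253.1] [6, 3, 12, 11, 103] [ 0.5359 -0.1636  0.0486] 0.0
wheel [334.5 168.4] [6, 5, 13, 8, 80] [337.5 234.2] [8, 6, 11, 8, 64] [ 0.6214 -0.1541  0.0886] 0.0002
plate [276.5 168.5] [10, 3, 4, 22, 88] [324.  196.7] [4, 5, 24, 17, 315] [0.62   0.0092 0.0758] 0.0005
housing [335.9 169.7] [4, 3, 36, 24, 586] [338.5 246.6] [4, 4, 39, 42, 930] [ 0.6231 -0.162   0.0582] 0.0018
```

View pics/c1.png

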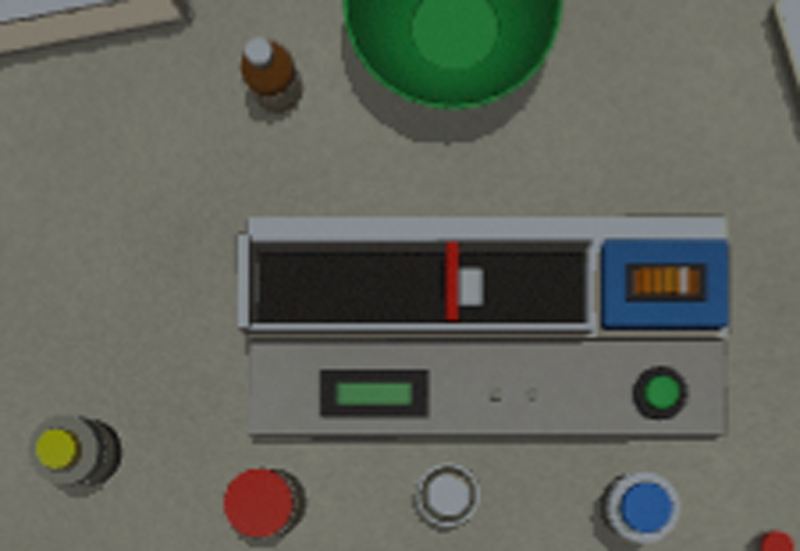

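View pics/c2.png

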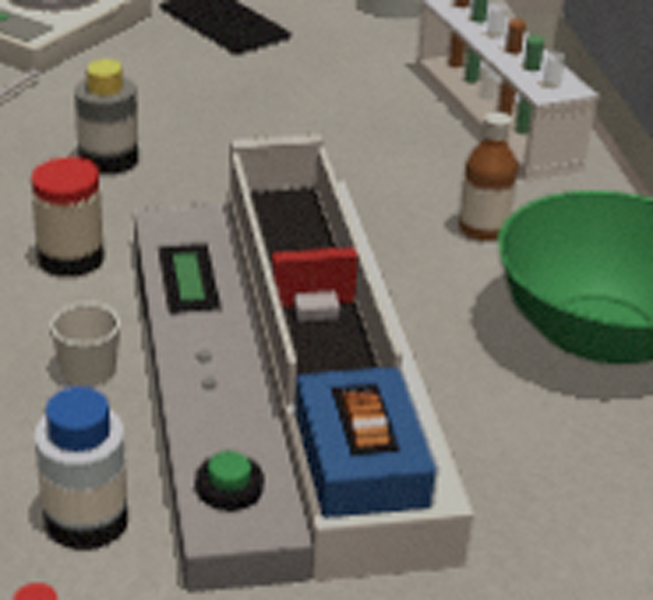

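The three containers present are bluecap, redlid and greybottle. The brown bottle is round with a white cap, so it is scenery. Shaker origin is about (0.618, 0.003) with yaw about 0.018. The plate is about 100 mm in, so opening needs about 200 mm of rim drag. I'm turning the tool so its x points along world +y and moving above the wheel.

>>> carry_out([
  [[0, 0, 0, 0, 0, -0.15, 0], [0, 0, 0, 0, 0, -0.15, 0], [0, 0, 0, 0, 0, -0.15, 0], [0, 0, 0, 0, 0, -0.15, 0], [0, 0, 0, 0, 0, -0.15, 0], [0, 0, 0, 0, 0, -0.15, 0], [0, 0, 0, 0, 0, -0.15, 0], [0, 0, 0, 0, 0, -0.15, 0]],
], squeeze=15)

```text
clock: 1.0
tool_pos: [0.2315, -0.5804, 0.2605]
eef_rot: [0.702, 0.712, -0.0, -0.0]
contact_force: [-0.6, 0.7, -0.5]
opening: 0.3
```

>>> carry_out([
  [[30, 30, 0, 0, 0, 0, 0], [30, 30, 0, 0, 0, 0, 0], [30, 30, 0, 0, 0, 0, 0], [30, 30, 0, 0, 0, 0, 0], [30, 30, 0, 0, 0, 0, 0], [30, 30, 0, 0, 0, 0, 0], [30, 30, 0, 0, 0, 0, 0], [30, 30, 0, 0, 0, 0, 0]],
])

```text
clock: 1.8
tool_pos: [0.4704, -0.3371, 0.2607]
eef_rot: [0.704, 0.71, -0.0, -0.0]
contact_force: [0.1, -0.5, 0.4]
opening: 0.005
```

>>> carry_out([
  [[30, 30, 0, 0, 0, 0, 0], [30, 30, 0, 0, 0, 0, 0], [30, 30, 0, 0, 0, 0, 0], [30, 30, 0, 0, 0, 0, 0], [30, 30, 0, 0, 0, 0, 0], [0, 0, 0, 0, 0, 0, 0]],
])

```text
clock: 2.4
tool_pos: [0.6223, -0.1788, 0.2609]
eef_rot: [0.7, 0.714, 0.004, -0.001]
contact_force: [-0.0, 1.0, 0.9]
opening: 0.005
```

```bash
python3 - <<'E'
from h import *
s=st(); W=snap('wrist','w1'); print(np.round(W['origin'],3),np.round(rot(W),3).tolist())
print(np.round(R.from_quat(s['eef_rot']).as_matrix(),3))
E
```

```text
t 2.4 p [ 0.6223 -0.1788  0.2609] q [ 7.005e-01  7.136e-01  3.500e-03 -6.000e-04] F [-0.03  1.02  0.94] o 0.005 J [ 0.47  0.75 -0.48  1.48  0.38  1.   -0.1 ]
[ 0.62  -0.101  0.387] [[1.0, 0.016, 0.01], [0.018, -0.954, -0.299], [0.004, 0.3, -0.954]]
[[-0.019  1.     0.004]
 [ 1.     0.019  0.006]
 [ 0.006  0.004 -1.   ]]
```

View pics/w1.png

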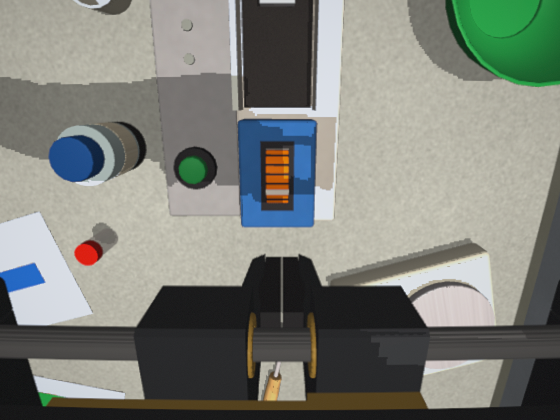

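The wrist view shows the blue housing (239–316, 120–227) with the wheel slot at (262–293, 142–209), and the button at (194,168). I'll refine the shaker pose from these.

```bash
python3 - <<'E'
from h import *
W=snap('wrist');T=snap('top')
p=onz(W,[(239,120),(316,120),(239,227),(314,227)],.085); print(np.round(p,4).tolist(), 'mean',p.mean(0).round(4))
p=onz(W,[(262,142),(293,142),(262,209),(293,209)],.086); print('slot',np.round(p,4).tolist(),p.mean(0).round(4))
hsv=cv2.cvtColor(W['pixels'],cv2.COLOR_RGB2HSV)
m=cv2.inRange(hsv,(8,120,60),(20,255,255))[130:220,255:300]; print('wheel px',cv2.boundingRect(m),onz(W,[(277.5,175)],.095).round(4))
m=cv2.inRange(hsv,(45,100,40),(85,255,255))[145:190,170:220]; b=cv2.moments(m,True); b=(b['m10']/b['m00']+170,b['m01']/b['m00']+145)
print('button',tri(W,b,T,(335.7,199.8)))
# top view of tray rim corners: end wall edge (c1 coords /3.556 + offset)
f=lambda x,y:(150+x/3.556,90+y/3.556)
print('top: outer far/near corners', onz(T,[f(248,217),f(726,217)],.05).round(4), onz(T,[f(249,437),f(723,437)],.035).round(4))
print('plate top', onz(T,[f(452,242),f(452,320)],.095).round(4))
E
```

```text
[[0.5816, -0.1181, 0.085], [0.6486, -0.1172, 0.085], [0.5794, -0.2174, 0.085], [0.6511, -0.2164, 0.085]] mean [ 0.6152 -0.1673  0.085 ]
slot [[0.6017, -0.1367, 0.086], [0.629, -0.1363, 0.086], [0.6015, -0.1987, 0.086], [0.6305, -0.1983, 0.086]] [ 0.6157 -0.1675  0.086 ]
wheel px (13, 15, 25, 54) [[ 0.6157 -0.1643  0.095 ]]
button (array([ 0.53503618, -0.16212678,  0.06202962]), np.float64(0.0005380525269908057))
top: outer far/near corners [[ 0.6731  0.1768  0.05  ]
 [ 0.6794 -0.2157  0.05  ]] [[ 0.4925  0.1737  0.035 ]
 [ 0.4995 -0.2173  0.035 ]]
plate top [[0.6468 0.0075 0.095 ]
 [0.5851 0.0064 0.095 ]]
```

>>> carry_out([
  [[17, -3, 30, 0, 0, 0, 0], [17, -3, 30, 0, 0, 0, 0], [0, 0, 40, 0, 0, 0, 0], [0, 0, 30, 0, 0, 0, 0], [0, 0, 6, 0, 0, 0, 0], [0, 0, 0, 0, 0, 0, 0]],
])

```text
clock: 3.15
tool_pos: [0.6108, -0.1547, 0.1243]
eef_rot: [0.705, 0.71, -0.001, -0.0]
contact_force: [0.2, -0.4, 0.8]
opening: 0.005
```

>>> carry_out([
  [[0, 0, 3, 0, 0, 0, 0], [0, 0, 2, 0, 0, 0, 0], [0, 0, 0, 0, 0, 0, 0]],
])

```text
clock: 3.45
tool_pos: [0.6124, -0.1534, 0.1208]
eef_rot: [0.704, 0.71, 0.0, 0.001]
contact_force: [-0.2, -0.2, 0.2]
opening: 0.005
```

>>> carry_out([
  [[0, 0, 1, 0, 0, 0, 0], [0, 0, 1, 0, 0, 0, 0], [0, 0, 0, 0, 0, 0, 0]],
])

```text
clock: 3.75
tool_pos: [0.6119, -0.153, 0.1178]
eef_rot: [0.704, 0.71, -0.0, 0.0]
contact_force: [-0.6, -0.4, 0.3]
opening: 0.002
```

>>> carry_out([
  [[9, 4, 0, 0, 0, 0, 0], [0, 0, 2, 0, 0, 0, 0], [0, 0, 1, 0, 0, 0, 0], [0, 0, 0, 0, 0, 0, 0]],
])

```text
clock: 4.15
tool_pos: [0.6169, -0.142, 0.1155]
eef_rot: [0.703, 0.711, 0.001, 0.0]
contact_force: [0.2, 3.7, 3.4]
opening: 0.006
```

>>> carry_out([
  [[0, 0, 1, 0, 0, 0, 0], [0, 0, 0, 0, 0, 0, 0]],
])

```text
clock: 4.35
tool_pos: [0.6169, -0.142, 0.1153]
eef_rot: [0.703, 0.711, 0.002, 0.0]
contact_force: [-1.4, 3.4, 9.6]
opening: 0.006
```

>>> carry_out([
  [[0, 0, 1, 0, 0, 0, 0], [0, 0, 0, 0, 0, 0, 0]],
])

```text
clock: 4.55
tool_pos: [0.617, -0.1417, 0.115]
eef_rot: [0.703, 0.711, 0.002, 0.0]
contact_force: [-2.7, 4.4, 14.4]
opening: 0.007
```

>>> carry_out([
  [[-4, 0, -1, 0, 0, 0, 0], [-4, 0, -1, 0, 0, 0, 0], [-8, 0, -0.5, 0, 0, 0, 0], [-8, 0, 0, 0, 0, 0, 0]],
])

```text
clock: 4.95
tool_pos: [0.6173, -0.1667, 0.1173]
eef_rot: [0.703, 0.711, 0.001, 0.001]
contact_force: [-1.9, 1.9, 12.5]
opening: 0.008
```

>>> carry_out([
  [[-8, 0, 0, 0, 0, 0, 0], [-8, 0, 1, 0, 0, 0, 0]],
])

```text
clock: 5.15
tool_pos: [0.6174, -0.1836, 0.1156]
eef_rot: [0.704, 0.711, 0.001, 0.001]
contact_force: [-0.4, -0.0, 1.8]
opening: 0.005
```

```bash
cat >> h.py <<'E'
def plate(T=None,z=.095):
    T=T or snap('top'); hsv=cv2.cvtColor(T['pixels'],cv2.COLOR_RGB2HSV)
    x0,y0,x1,y1=225,155,318,186
    m=(cv2.inRange(hsv,(0,130,50),(7,255,255))|cv2.inRange(hsv,(172,130,50),(180,255,255)))[y0:y1,x0:x1]
    n,l,s,c=cv2.connectedComponentsWithStats(m)
    if n<2: print('no plate'); return
    i=1+np.argmax(s[1:,4]); p=onz(T,[c[i]+[x0,y0]],z)[0]; print('plate',p.round(4),s[i].tolist(),'clamp~',round(p[1]+.005+.089,4)); return p
E
python3 -c "
from h import *
st();plate()"
```

```text
t 5.15 p [ 0.6174 -0.1836  0.1156] q [0.7037 0.7105 0.0011 0.001 ] F [-0.42 -0.02  1.76] o 0.005 J [ 0.43  0.92 -0.4   1.61  0.49  0.71 -0.2 ]
plate [ 0.617  -0.0118  0.095 ] [57, 3, 5, 23, 95] clamp~ 0.0822
```

>>> carry_out([
  [[0, 0, -10, 0, 0, 0, 0], [21, 0, 0, 0, 0, 0, 0], [20, 0, 0, 0, 0, 0, 0], [0, 0, 11, 0, 0, 0, 0], [0, 0, 0, 0, 0, 0, 0], [-4, 0, -1, 0, 0, 0, 0], [-4, 0, -1, 0, 0, 0, 0], [-8, 0, -0.5, 0, 0, 0, 0]],
])

```text
clock: 6.0
tool_pos: [0.6176, -0.1573, 0.1174]
eef_rot: [0.703, 0.711, 0.002, 0.001]
contact_force: [-0.1, 2.2, 8.6]
opening: 0.008
```

>>> carry_out([
  [[-8, 0, 0, 0, 0, 0, 0], [-8, 0, 0, 0, 0, 0, 0], [-8, 0, 1.5, 0, 0, 0, 0], [-4, 0, 1, 0, 0, 0, 0]],
])

```text
clock: 6.4
tool_pos: [0.6165, -0.1889, 0.1132]
eef_rot: [0.704, 0.71, -0.0, 0.001]
contact_force: [1.5, -1.0, 2.5]
opening: 0.002
```

>>> carry_out([
  [[0, 0, -10, 0, 0, 0, 0], [22, 0, 0, 0, 0, 0, 0], [22, 0, 0, 0, 0, 0, 0], [0, 0, 10, 0, 0, 0, 0], [0, 0, 0, 0, 0, 0, 0], [-4, 0, -1, 0, 0, 0, 0], [-4, 0, -1, 0, 0, 0, 0], [-8, 0, -0.5, 0, 0, 0, 0]],
])

```text
clock: 7.2
tool_pos: [0.6171, -0.1575, 0.1174]
eef_rot: [0.703, 0.711, 0.001, 0.0]
contact_force: [-1.0, 3.1, 8.8]
opening: 0.007
```

>>> carry_out([
  [[-8, 0, 0, 0, 0, 0, 0], [-8, 0, 0, 0, 0, 0, 0], [-8, 0, 1.5, 0, 0, 0, 0], [-4, 0, 1, 0, 0, 0, 0]],
])

```text
clock: 7.6
tool_pos: [0.6162, -0.1891, 0.1132]
eef_rot: [0.705, 0.71, -0.0, 0.001]
contact_force: [0.8, 0.8, 3.6]
opening: 0.002
```

```bash
python3 -c "
from h import *
st();plate()"
```

```text
t 7.6 p [ 0.6162 -0.1891  0.1132] q [ 7.045e-01  7.097e-01 -4.000e-04  6.000e-04] F [0.77 0.77 3.6 ] o 0.002 J [ 0.44  0.92 -0.4   1.61  0.5   0.71 -0.19]
plate [ 0.6179 -0.0611  0.095 ] [75, 3, 4, 23, 87] clamp~ 0.0329
```

Each stroke moves the plate about 25 mm. Two more strokes should reach the stop, plus a third to make sure.

>>> carry_out([
  [[0, 0, -10, 0, 0, 0, 0], [22, 0, 0, 0, 0, 0, 0], [22, 0, 0, 0, 0, 0, 0], [0, 0, 10, 0, 0, 0, 0], [0, 0, 0, 0, 0, 0, 0], [-4, 0, -1, 0, 0, 0, 0], [-4, 0, -1, 0, 0, 0, 0], [-8, 0, -0.5, 0, 0, 0, 0]],
])

```text
clock: 8.45
tool_pos: [0.6171, -0.1575, 0.1174]
eef_rot: [0.703, 0.711, 0.001, 0.0]
contact_force: [-0.5, 1.8, 8.2]
opening: 0.006
```

>>> carry_out([
  [[-8, 0, 0, 0, 0, 0, 0], [-8, 0, 0, 0, 0, 0, 0], [-8, 0, 1.5, 0, 0, 0, 0], [-4, 0, 1, 0, 0, 0, 0]],
])

```text
clock: 8.85
tool_pos: [0.6161, -0.1891, 0.1132]
eef_rot: [0.705, 0.71, -0.0, 0.001]
contact_force: [0.8, -0.4, 1.4]
opening: 0.007
```

>>> carry_out([
  [[0, 0, -10, 0, 0, 0, 0], [22, 0, 0, 0, 0, 0, 0], [22, 0, 0, 0, 0, 0, 0], [0, 0, 10, 0, 0, 0, 0], [0, 0, 0, 0, 0, 0, 0], [-4, 0, -1, 0, 0, 0, 0], [-4, 0, -1, 0, 0, 0, 0], [-8, 0, -0.5, 0, 0, 0, 0]],
])

```text
clock: 9.65
tool_pos: [0.6175, -0.1528, 0.1173]
eef_rot: [0.702, 0.712, 0.004, -0.002]
contact_force: [-1.2, 11.3, 11.8]
opening: 0.004
```

>>> carry_out([
  [[-8, 0, 0, 0, 0, 0, 0], [-8, 0, 0, 0, 0, 0, 0], [-8, 0, 1.5, 0, 0, 0, 0], [-4, 0, 1, 0, 0, 0, 0]],
])

```text
clock: 10.05
tool_pos: [0.6182, -0.1846, 0.115]
eef_rot: [0.703, 0.711, 0.003, 0.0]
contact_force: [0.3, 2.5, 6.2]
opening: 0.004
```

```bash
python3 -c "
from h import *
st();plate()"
```

```text
t 10.05 p [ 0.6182 -0.1846  0.115 ] q [7.033e-01 7.109e-01 2.900e-03 3.000e-04] F [0.34 2.53 6.19] o 0.004 J [ 0.44  0.92 -0.41  1.6   0.49  0.71 -0.19]
plate [ 0.6179 -0.0892  0.095 ] [85, 3, 4, 23, 89] clamp~ 0.0048
```

>>> carry_out([
  [[0, 0, -10, 0, 0, 0, 0], [22, 0, 0, 0, 0, 0, 0], [22, 0, 0, 0, 0, 0, 0], [0, 0, 10, 0, 0, 0, 0], [0, 0, 0, 0, 0, 0, 0], [-4, 0, -1, 0, 0, 0, 0], [-4, 0, -1, 0, 0, 0, 0], [-8, 0, -0.5, 0, 0, 0, 0]],
])

```text
clock: 10.9
tool_pos: [0.6172, -0.1505, 0.117]
eef_rot: [0.702, 0.712, 0.005, -0.003]
contact_force: [-2.6, 14.9, 14.4]
opening: 0.004
```

>>> carry_out([
  [[-8, 0, 0, 0, 0, 0, 0], [-8, 0, 0, 0, 0, 0, 0], [-8, 0, 1, 0, 0, 0, 0], [0, 0, -40, 0, 0, 0, 100], [0, 0, -40, 0, 0, 0, 100], [0, 0, -20, 0, 0, 0, 100], [0, 0, 0, 0, 0, 0, 100]],
])

```text
clock: 11.6
tool_pos: [0.6174, -0.1854, 0.2173]
eef_rot: [0.705, 0.709, 0.001, 0.003]
contact_force: [-0.2, 1.2, 0.1]
opening: 0.344
```

```bash
python3 -c "
from h import *
st();plate()
T=snap('top');cv2.imwrite('pics/c3.png',cv2.resize(T['pixels'][130:260,140:390],(800,416),interpolation=cv2.INTER_CUBIC)[:,:,::-1])"
```

```text
t 11.6 p [ 0.6174 -0.1854  0.2173] q [7.048e-01 7.094e-01 7.000e-04 2.600e-03] F [-0.23  1.17  0.05] o 0.344 J [ 0.46  0.79 -0.46  1.54  0.42  0.9  -0.14]
plate [ 0.6183 -0.0892  0.095 ] [85, 3, 4, 23, 88] clamp~ 0.0048
```

View pics/c3.png

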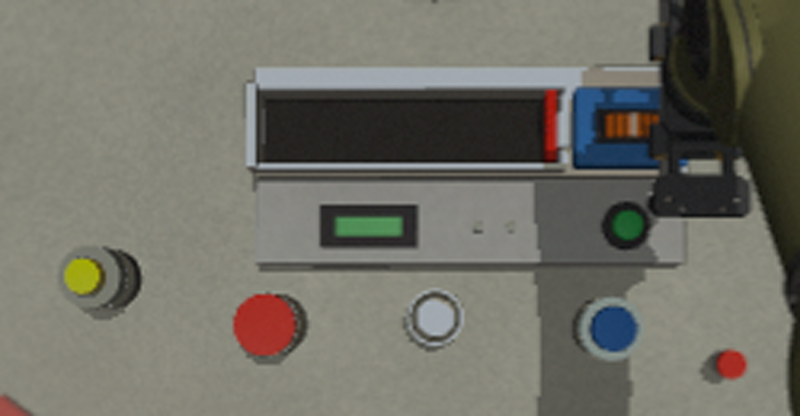

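The plate is at its stop: the reading did not change over an extra slipping stroke. c3 shows the red plate at (551,125) against the tray's right end, with containers and bystanders undisturbed. Next I'm measuring the containers, with heights from the top and side views together.

```bash
cat >> h.py <<'E'
CAP={'redlid':(((0,130,60),(7,255,255)),.084,.0275),'bluecap':(((100,130,60),(125,255,255)),.100,.020),'grey':(((22,110,60),(35,255,255)),.098,.016)}
def capblob(s,k,ctr,rad=22):
    lo,hi=CAP[k][0]; x,y=map(int,ctr); x0,y0=max(x-rad,0),max(y-rad,0)
    hsv=cv2.cvtColor(s['pixels'],cv2.COLOR_RGB2HSV)[y0:y+rad,x0:x+rad]
    m=cv2.inRange(hsv,lo,hi)
    if k=='redlid': m|=cv2.inRange(hsv,(172,130,60),(180,255,255))
    n,l,t,c=cv2.connectedComponentsWithStats(m)
    if n<2: return None
    i=1+np.argmax(t[1:,4]); return c[i]+[x0,y0], t[i]+np.array([x0,y0,0,0,0])
def where(k,guess,T,S=None,base=0.):
    h=CAP[k][1]+base; c,t=capblob(T,k,proj(T,[[*guess,h]])[0]); p=onz(T,[c],h)[0]
    out=f'{k} top {p.round(4)} n{t[4]}'
    if S is not None:
        b=capblob(S,k,proj(S,[[*p[:2],h]])[0])
        if b:
            o,d=ray(S,[(b[1][0]+b[1][2]/2-.5,b[1][1]-.5)]); tt=(p[1]+CAP[k][2]-o[1])/d[0,1]; q=o+tt*d[0]; out+=f' side: x {q[0]:.4f} ztop {q[2]:.4f}'
    print(out); return p
E
python3 -c "
from h import *
T=snap('top');S=snap('side')
for k,g in (('redlid',(.44,.16)),('bluecap',(.442,-.147)),('grey',(.48,.322))): where(k,g,T,S)"
```

```text
redlid top [0.4399 0.1586 0.084 ] n292 side: x 0.4415 ztop 0.0837
bluecap top [ 0.4422 -0.1458  0.1   ] n152 side: x 0.4438 ztop 0.0948
grey top [0.4793 0.3153 0.098 ] n116 side: x 0.4809 ztop 0.0962
```

>>> carry_out([
  [[42, -11, 0, 0, 0, 0, 100], [42, -11, 0, 0, 0, 0, 100], [42, -11, 0, 0, 0, 0, 100], [42, -11, 0, 0, 0, 0, 100], [42, -11, 0, 0, 0, 0, 100], [42, -11, 0, 0, 0, 0, 100], [42, -12, 0, 0, 0, 0, 100], [42, -12, 0, 0, 0, 0, 100]],
])

```text
clock: 12.6
tool_pos: [0.5218, 0.153, 0.2132]
eef_rot: [0.704, 0.71, -0.001, -0.0]
contact_force: [0.6, 0.0, 0.7]
opening: 0.999
```

>>> carry_out([
  [[42, -12, 0, 0, 0, 0, 100], [42, -12, 0, 0, 0, 0, 100], [42, -12, 0, 0, 0, 0, 100], [39, -11, 0, 0, 0, 0, 100], [0, 0, 0, 0, 0, 0, 100], [0, 0, 0, 0, 0, 0, 100]],
])

```text
clock: 13.2
tool_pos: [0.4737, 0.3169, 0.2133]
eef_rot: [0.703, 0.711, -0.001, 0.0]
contact_force: [1.1, -1.1, -0.2]
opening: 0.998
```

```bash
python3 -c "
from h import *
s=st(); W=snap('wrist','w2'); T=snap('top')
p=where('grey',(.4793,.3153),T)
b=capblob(W,'grey',proj(W,[[*p[:2],.098]])[0],60)
if b: print('wrist', b[0], b[1], onz(W,[b[0]],.098).round(4))
"
```

```text
t 13.2 p [0.4737 0.3169 0.2133] q [ 0.703   0.7112 -0.0015  0.    ] F [ 1.07 -1.13 -0.19] o 0.998 J [-0.44  0.7  -0.39  1.78  0.37  0.74 -1.01]
grey top [0.479  0.3153 0.098 ] n119
wrist [287.27938214 210.02753526] [ 267  187   42   46 1489] [[0.4771 0.3186 0.098 ]]
```

>>> carry_out([
  [[0, 4, 30, 0, 0, 0, 100], [0, 0, 40, 0, 0, 0, 100], [0, 0, 40, 0, 0, 0, 100], [0, 0, 25, 0, 0, 0, 100], [0, 0, 15, 0, 0, 0, 100], [0, 0, 0, 0, 0, 0, 100]],
])

```text
clock: 13.9
tool_pos: [0.4784, 0.3146, 0.0629]
eef_rot: [0.705, 0.71, -0.002, 0.0]
contact_force: [-0.8, -0.8, 0.4]
opening: 1.005
```

>>> carry_out([
  [[0, 0, 0, 0, 0, 0, 50], [0, 0, 0, 0, 0, 0, 50], [0, 0, 0, 0, 0, 0, 50], [0, 0, 0, 0, 0, 0, 50], [0, 0, 0, 0, 0, 0, 50], [0, 0, 0, 0, 0, 0, 50]],
], squeeze=20)

```text
clock: 14.5
tool_pos: [0.4788, 0.317, 0.0655]
eef_rot: [0.704, 0.71, 0.0, 0.0]
contact_force: [-1.0, -0.5, 5.4]
opening: 0.631
```

>>> carry_out([
  [[0, 0, -2, 0, 0, 0, 50], [0, 0, -8, 0, 0, 0, 50], [0, 0, -30, 0, 0, 0, 50], [0, 0, -40, 0, 0, 0, 50], [0, 0, -40, 0, 0, 0, 50], [0, 0, -30, 0, 0, 0, 50], [0, 0, 0, 0, 0, 0, 50], [0, 0, 0, 0, 0, 0, 50]],
])

```text
clock: 15.3
tool_pos: [0.4786, 0.3164, 0.215]
eef_rot: [0.704, 0.71, 0.0, 0.0]
contact_force: [-0.0, 0.3, -2.2]
opening: 0.631
```

>>> carry_out([
  [[-30, 22, 0, 0, 0, 0, 50], [-30, 22, 0, 0, 0, 0, 50], [-30, 22, 0, 0, 0, 0, 50], [-30, 23, 0, 0, 0, 0, 50], [-30, 23, 0, 0, 0, 0, 50], [-33, 23, 0, 0, 0, 0, 50], [0, 0, 0, 0, 0, 0, 50], [0, 0, 0, 0, 0, 0, 50]],
])

```text
clock: 16.1
tool_pos: [0.6145, 0.1333, 0.2124]
eef_rot: [0.705, 0.709, -0.002, -0.001]
contact_force: [0.3, 1.0, -1.0]
opening: 0.631
```

```bash
python3 -c "
from h import *
s=st(); W=snap('wrist'); S=snap('side')
a=np.hstack([cv2.resize(W['pixels'],(400,300)), cv2.resize(S['pixels'][90:240,230:430],(400,300),interpolation=cv2.INTER_CUBIC)])
cv2.imwrite('pics/c4.png',a[:,:,::-1])"
```

```text
t 16.1 p [0.6145 0.1333 0.2124] q [ 0.7048  0.7094 -0.0019 -0.0009] F [ 0.28  1.02 -0.96] o 0.631 J [-0.06  0.78 -0.43  1.59  0.39  0.87 -0.63]
```

View pics/c4.png

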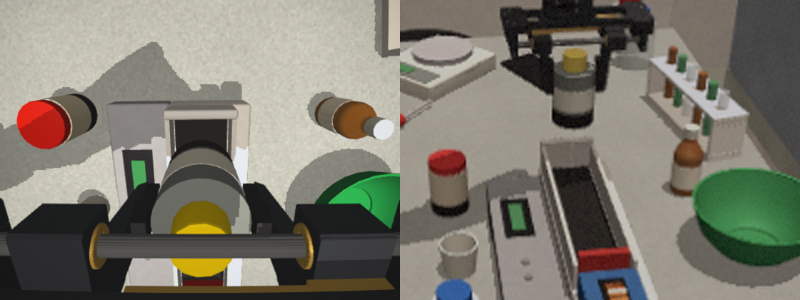

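The wrist half shows grey held upright with the tray's end wall at about (165–250, 105). I'll compute the tray's end wall and centre line from that view by edge detection.

```bash
python3 -c "
from h import *
W=snap('wrist')
g=cv2.cvtColor(W['pixels'],cv2.COLOR_RGB2GRAY).astype(int)
print('col 290', g[135:200:2,295].tolist())
for r_ in (165,180,190): print('row',r_, g[r_,215:360:2].tolist())
# predicted
sh=lambda x,y,z: (.6165+x*1-.018*y,.003+.018*x+y,z)
for n,P in (('wall top inner L/R',[sh(-.033,.165,.095),sh(.033,.165,.095)]),('wall outer top',[sh(-.038,.180,.095),sh(.038,.18,.095)]),('foot',[sh(-.033,.165,.05),sh(.033,.165,.05)]),('side inner top',[sh(-.033,.150,.088),sh(.033,.15,.088)])): print(n,proj(W,P).round(1).tolist())
"
```

```text
col 290 [131, 129, 128, 127, 123, 101, 103, 111, 97, 96, 96, 101, 162, 182, 186, 183, 176, 166, 90, 36, 38, 37, 39, 37, 39, 38, 37, 39, 39, 38, 40, 33, 26]
row 165 [130, 130, 131, 132, 131, 132, 133, 132, 160, 183, 182, 183, 181, 182, 183, 182, 183, 183, 182, 182, 182, 182, 182, 182, 182, 182, 182, 183, 182, 181, 182, 182, 182, 182, 181, 182, 182, 182, 182, 183, 183, 183, 183, 182, 183, 182, 182, 183, 183, 182, 182, 182, 183, 183, 183, 183, 183, 183, 179, 158, 197, 196, 195, 194, 194, 193, 193, 174, 177, 197, 198, 199, 198]
row 180 [134, 133, 132, 131, 132, 132, 132, 132, 138, 180, 180, 178, 85, 77, 84, 146, 34, 38, 38, 38, 39, 36, 38, 38, 37, 38, 38, 38, 37, 37, 37, 37, 39, 38, 37, 38, 37, 38, 37, 36, 37, 39, 36, 41, 38, 37, 39, 38, 39, 38, 38, 46, 185, 80, 80, 129, 180, 178, 180, 194, 194, 195, 194, 194, 195, 196, 192, 164, 203, 204, 199, 204, 207]
row 190 [130, 129, 128, 129, 128, 130, 129, 131, 133, 179, 179, 181, 106, 77, 78, 178, 36, 37, 39, 40, 37, 39, 38, 39, 38, 38, 38, 38, 37, 38, 37, 38, 37, 38, 38, 37, 38, 38, 38, 36, 38, 39, 39, 39, 39, 37, 38, 38, 38, 38, 37, 54, 171, 80, 80, 143, 179, 178, 182, 195, 195, 195, 195, 194, 195, 194, 183, 168, 204, 206, 205, 208, 203]
wall top inner L/R [[238.3, 170.6], [328.0, 170.0]]
wall outer top [[230.4, 150.2], [335.6, 149.4]]
foot [[244.8, 160.6], [321.2, 160.1]]
side inner top [[240.3, 188.1], [326.2, 187.6]]
```

```bash
python3 -c "
from h import *
W=snap('wrist'); a=cv2.resize(W['pixels'][130:230,200:380],(720,400),interpolation=cv2.INTER_NEAREST); cv2.imwrite('pics/c5.png',a[:,:,::-1])"
```

```text
(no output)
```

View pics/c5.png

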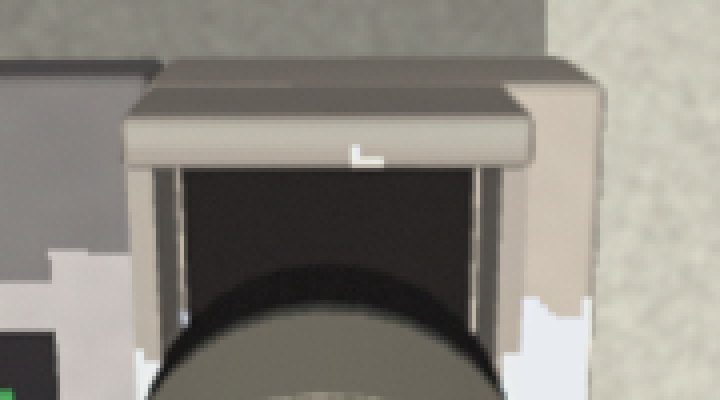

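Edges agree with the predicted shaker pose to about 1 mm (tray centre x about 0.613 here). Lowering grey.

>>> carry_out([
  [[0, -1, 30, 0, 0, 0, 50], [0, 0, 35, 0, 0, 0, 50], [0, 0, 20, 0, 0, 0, 50], [0, 0, 6, 0, 0, 0, 50], [0, 0, 0, 0, 0, 0, 50], [0, 0, 0, 0, 0, 0, 50]],
])

```text
clock: 16.9
tool_pos: [0.6149, 0.1359, 0.1249]
eef_rot: [0.704, 0.711, 0.001, 0.0]
contact_force: [0.4, 0.1, -2.2]
opening: 0.634
```

>>> carry_out([
  [[0, 0, 2, 0, 0, 0, 50], [0, 0, 2, 0, 0, 0, 50], [0, 0, 0, 0, 0, 0, 50]],
])

```text
clock: 17.2
tool_pos: [0.6144, 0.1349, 0.1201]
eef_rot: [0.704, 0.71, 0.0, 0.0]
contact_force: [0.6, 0.4, -2.6]
opening: 0.632
```

>>> carry_out([
  [[-2, -1, 2, 0, 0, 0, 50], [0, 0, 2, 0, 0, 0, 50], [0, 0, 0, 0, 0, 0, 50]],
])

```text
clock: 17.5
tool_pos: [0.6133, 0.1326, 0.1157]
eef_rot: [0.704, 0.71, -0.0, 0.0]
contact_force: [-0.3, -0.5, -1.9]
opening: 0.632
```

>>> carry_out([
  [[0, 0, 1, 0, 0, 0, 50], [0, 0, 0, 0, 0, 0, 50]],
])

```text
clock: 17.7
tool_pos: [0.6133, 0.1327, 0.1156]
eef_rot: [0.704, 0.71, -0.0, 0.0]
contact_force: [-2.9, -1.6, 6.0]
opening: 0.631
```

>>> carry_out([
  [[0, 0, 1, 0, 0, 0, 50], [0, 0, 0, 0, 0, 0, 50]],
])

```text
clock: 17.9
tool_pos: [0.6133, 0.1326, 0.1155]
eef_rot: [0.704, 0.71, -0.0, 0.001]
contact_force: [-4.2, -1.9, 12.6]
opening: 0.633
```

>>> carry_out([
  [[0, 0, -2, 0, 0, 0, 80], [0, 0, 0, 0, 0, 0, 100], [0, 0, 0, 0, 0, 0, 100], [0, 0, 0, 0, 0, 0, 100], [0, 0, -20, 0, 0, 0, 100], [0, 0, -40, 0, 0, 0, 100], [0, 0, -40, 0, 0, 0, 100], [0, 0, 0, 0, 0, 0, 100]],
])

```text
clock: 18.7
tool_pos: [0.6164, 0.1346, 0.221]
eef_rot: [0.704, 0.71, 0.005, 0.002]
contact_force: [0.8, 0.2, 0.3]
opening: 1.0
```

>>> carry_out([
  [[5, -35, 0, 0, 0, 0, 100], [5, -35, 0, 0, 0, 0, 100], [5, -35, 0, 0, 0, 0, 100], [5, -35, 0, 0, 0, 0, 100], [6, -33, 0, 0, 0, 0, 100], [0, 0, 0, 0, 0, 0, 100], [0, 0, 0, 0, 0, 0, 100]],
])

```text
clock: 19.4
tool_pos: [0.44, 0.1576, 0.2155]
eef_rot: [0.704, 0.711, -0.0, 0.0]
contact_force: [-0.2, 0.4, 0.8]
opening: 1.0
```

```bash
python3 -c "
from h import *
s=st(); W=snap('wrist'); T=snap('top'); S=snap('side')
def wr(k,p,h):
    b=capblob(W,k,proj(W,[[*p[:2],h]])[0],80)
    if b: print('wrist', b[0].round(1), b[1], onz(W,[b[0]],h).round(4))
p=where('redlid',(.44,.159),T,S); wr('redlid',p,.084)
p=where('grey',(.613,.132),T,S,.05); 
where('bluecap',(.442,-.146),T,S)
"
```

```text
t 19.4 p [0.44   0.1576 0.2155] q [ 7.035e-01  7.107e-01 -1.000e-04  1.000e-04] F [-0.24  0.45  0.81] o 1.0 J [-0.18  0.58 -0.4   2.07  0.42  0.57 -0.87]
redlid top [0.4399 0.1483 0.084 ] n165 side: x 0.4415 ztop 0.0864
wrist [279.3 203.9] [ 246  171   67   67 3505] [[0.4375 0.1594 0.084 ]]
grey top [0.6136 0.1325 0.148 ] n118 side: x 0.6187 ztop 0.1444
bluecap top [ 0.442  -0.1459  0.1   ] n154 side: x 0.4427 ztop 0.0950
```

>>> carry_out([
  [[1, -1, 30, 0, 0, 0, 100], [0, 0, 40, 0, 0, 0, 100], [0, 0, 40, 0, 0, 0, 100], [0, 0, 25, 0, 0, 0, 100], [0, 0, 16, 0, 0, 0, 100], [0, 0, 0, 0, 0, 0, 100], [0, 0, 0, 0, 0, 0, 100]],
])

```text
clock: 20.25
tool_pos: [0.4398, 0.1584, 0.0645]
eef_rot: [0.704, 0.71, 0.0, 0.0]
contact_force: [0.3, -1.0, 0.5]
opening: 1.0
```

>>> carry_out([
  [[0, 0, 0, 0, 0, 0, 50], [0, 0, 0, 0, 0, 0, 50], [0, 0, 0, 0, 0, 0, 50], [0, 0, 0, 0, 0, 0, 50], [0, 0, 0, 0, 0, 0, 50], [0, 0, 0, 0, 0, 0, 50]],
], squeeze=20)

```text
clock: 20.85
tool_pos: [0.4391, 0.1584, 0.0651]
eef_rot: [0.704, 0.71, 0.0, 0.0]
contact_force: [0.3, -0.5, 5.5]
opening: 0.631
```

>>> carry_out([
  [[0, 0, -2, 0, 0, 0, 50], [0, 0, -8, 0, 0, 0, 50], [0, 0, -30, 0, 0, 0, 50], [0, 0, -40, 0, 0, 0, 50], [0, 0, -40, 0, 0, 0, 50], [0, 0, -40, 0, 0, 0, 50], [0, 0, 0, 0, 0, 0, 50], [0, 0, 0, 0, 0, 0, 50]],
])

```text
clock: 21.65
tool_pos: [0.4393, 0.158, 0.2254]
eef_rot: [0.704, 0.71, 0.001, 0.001]
contact_force: [0.3, -0.3, -2.5]
opening: 0.628
```

>>> carry_out([
  [[-17, 35, 0, 0, 0, 0, 50], [-17, 35, 0, 0, 0, 0, 50], [-17, 35, 0, 0, 0, 0, 50], [-17, 35, 0, 0, 0, 0, 50], [-17, 35, 0, 0, 0, 0, 50], [0, 0, 0, 0, 0, 0, 50], [0, 0, 0, 0, 0, 0, 50]],
])

```text
clock: 22.35
tool_pos: [0.6138, 0.0742, 0.2222]
eef_rot: [0.704, 0.71, -0.002, -0.001]
contact_force: [-0.6, -0.4, -1.1]
opening: 0.628
```

>>> carry_out([
  [[0, 0, 30, 0, 0, 0, 50], [0, 0, 35, 0, 0, 0, 50], [0, 0, 25, 0, 0, 0, 50], [0, 0, 10, 0, 0, 0, 50], [0, 0, 0, 0, 0, 0, 50], [0, 0, 0, 0, 0, 0, 50]],
])

```text
clock: 22.95
tool_pos: [0.6146, 0.0756, 0.1253]
eef_rot: [0.704, 0.711, -0.0, -0.0]
contact_force: [-0.2, -0.8, -1.3]
opening: 0.626
```

>>> carry_out([
  [[-3, 0, 4, 0, 0, 0, 50], [0, 0, 4, 0, 0, 0, 50], [0, 0, 2, 0, 0, 0, 50], [0, 0, 0, 0, 0, 0, 50]],
])

```text
clock: 23.35
tool_pos: [0.6151, 0.0721, 0.1149]
eef_rot: [0.704, 0.71, 0.0, 0.0]
contact_force: [0.5, 0.0, -0.6]
opening: 0.629
```

>>> carry_out([
  [[0, 0, 1, 0, 0, 0, 50], [0, 0, 0, 0, 0, 0, 50]],
])

```text
clock: 23.55
tool_pos: [0.6151, 0.0726, 0.1145]
eef_rot: [0.704, 0.71, 0.001, 0.0]
contact_force: [-1.0, 1.3, 5.1]
opening: 0.63
```

>>> carry_out([
  [[0, 0, -1, 0, 0, 0, 80], [0, 0, 0, 0, 0, 0, 100], [0, 0, 0, 0, 0, 0, 100], [0, 0, 0, 0, 0, 0, 100], [0, 0, -20, 0, 0, 0, 100], [0, 0, -40, 0, 0, 0, 100], [0, 0, -40, 0, 0, 0, 100], [0, 0, 0, 0, 0, 0, 100]],
])

```text
clock: 24.35
tool_pos: [0.6181, 0.0733, 0.2201]
eef_rot: [0.704, 0.71, 0.005, 0.003]
contact_force: [0.1, -0.5, 0.6]
opening: 1.002
```

>>> carry_out([
  [[-31, -24, 0, 0, 0, 0, 100], [-31, -24, 0, 0, 0, 0, 100], [-31, -25, 0, 0, 0, 0, 100], [-31, -25, 0, 0, 0, 0, 100], [-31, -25, 0, 0, 0, 0, 100], [-31, -25, 0, 0, 0, 0, 100], [-32, -24, 0, 0, 0, 0, 100], [0, 0, 0, 0, 0, 0, 100]],
])

```text
clock: 25.15
tool_pos: [0.4398, -0.1529, 0.2136]
eef_rot: [0.707, 0.707, -0.004, -0.001]
contact_force: [0.1, -0.4, 0.3]
opening: 1.002
```

```bash
python3 -c "
from h import *
from plant import readout
s=st(); W=snap('wrist'); T=snap('top'); S=snap('side')
where('grey',(.613,.132),T,S,.05); where('redlid',(.615,.073),T,S,.05); plate(T)
b=capblob(W,'bluecap',proj(W,[[.4425,-.146,.1]])[0],80)
print('wrist', b[0].round(1), b[1], onz(W,[b[0]],.1).round(4))
try: where('bluecap',(.4425,-.146),T,S)
except Exception as e: print(e)
a=np.hstack([cv2.resize(T['pixels'][130:265,140:320],(400,300)), cv2.resize(S['pixels'][120:270,230:430],(400,300),interpolation=cv2.INTER_CUBIC)])
cv2.imwrite('pics/c6.png',a[:,:,::-1])
"
```

```text
t 25.15 p [ 0.4398 -0.1529  0.2136] q [ 0.707   0.7072 -0.0036 -0.0013] F [ 0.08 -0.42  0.32] o 1.002 J [ 0.55  0.6  -0.49  2.07  0.5   0.59 -0.29]
grey top [0.6134 0.1323 0.148 ] n120 side: x 0.6173 ztop 0.1446
redlid top [0.6159 0.0743 0.134 ] n331 side: x 0.6227 ztop 0.1296
plate [0.622  0.0776 0.095 ] [17, 2, 21, 20, 333] clamp~ 0.1716
wrist [282.9 203.4] [ 258  176   51   55 2183] [[ 0.4394 -0.1456  0.1   ]]
bluecap top [ 0.4426 -0.1351  0.1   ] n53 side: x 0.4436 ztop 0.0858
```

View pics/c6.png

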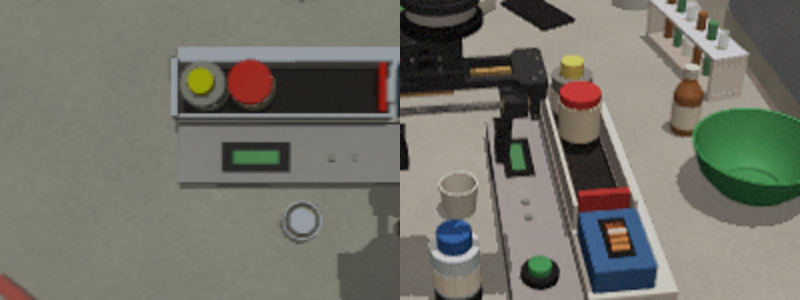

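Both containers stand upright in the tray (c6: yellow cap at (203,82), red lid at (250,85)), and the plate is at the right end. Now bluecap.

>>> carry_out([
  [[0, 0, 30, 0, 0, 0, 100], [0, 0, 0, 0, 0, 0, 100], [0, 0, 0, 0, 0, 0, 100]],
])

```text
clock: 25.6
tool_pos: [0.4453, -0.1462, 0.1847]
eef_rot: [0.703, 0.711, 0.0, -0.001]
contact_force: [0.5, -0.2, 0.8]
opening: 1.0
```

>>> carry_out([
  [[0, -4, 0, 0, 0, 0, 100], [0, 0, 40, 0, 0, 0, 100], [0, 0, 40, 0, 0, 0, 100], [0, 0, 25, 0, 0, 0, 100], [0, 0, 14, 0, 0, 0, 100], [0, 0, 0, 0, 0, 0, 100], [0, 0, 0, 0, 0, 0, 100]],
])

```text
clock: 26.3
tool_pos: [0.4413, -0.1474, 0.0665]
eef_rot: [0.704, 0.71, 0.0, 0.0]
contact_force: [-1.2, -0.1, -0.4]
opening: 1.002
```

>>> carry_out([
  [[0, 0, 0, 0, 0, 0, 50], [0, 0, 0, 0, 0, 0, 50], [0, 0, 0, 0, 0, 0, 50], [0, 0, 0, 0, 0, 0, 50], [0, 0, 0, 0, 0, 0, 50], [0, 0, 0, 0, 0, 0, 50]],
], squeeze=20)

```text
clock: 26.9
tool_pos: [0.4407, -0.1478, 0.0661]
eef_rot: [0.704, 0.71, -0.0, 0.0]
contact_force: [-0.9, 0.1, 5.6]
opening: 0.63
```

>>> carry_out([
  [[0, 0, -2, 0, 0, 0, 50], [0, 0, -8, 0, 0, 0, 50], [0, 0, -30, 0, 0, 0, 50], [0, 0, -40, 0, 0, 0, 50], [0, 0, -40, 0, 0, 0, 50], [0, 0, -40, 0, 0, 0, 50], [0, 0, 0, 0, 0, 0, 50], [0, 0, 0, 0, 0, 0, 50]],
])

```text
clock: 27.7
tool_pos: [0.4406, -0.148, 0.2262]
eef_rot: [0.704, 0.71, 0.0, 0.001]
contact_force: [0.1, 0.1, -2.9]
opening: 0.632
```

>>> carry_out([
  [[26, 29, 0, 0, 0, 0, 50], [27, 29, 0, 0, 0, 0, 50], [27, 29, 0, 0, 0, 0, 50], [27, 29, 0, 0, 0, 0, 50], [27, 29, 0, 0, 0, 0, 50], [26, 29, 0, 0, 0, 0, 50], [0, 0, 0, 0, 0, 0, 50], [0, 0, 0, 0, 0, 0, 50]],
])

```text
clock: 28.5
tool_pos: [0.6121, 0.0146, 0.2231]
eef_rot: [0.703, 0.711, -0.002, -0.001]
contact_force: [-0.1, -0.8, -2.6]
opening: 0.625
```

>>> carry_out([
  [[0, 0, 20, 0, 0, 0, 50], [0, 0, 20, 0, 0, 0, 50], [0, 0, 0, 0, 0, 0, 50], [0, 0, 0, 0, 0, 0, 50]],
])

```text
clock: 28.9
tool_pos: [0.6122, 0.0127, 0.185]
eef_rot: [0.704, 0.71, -0.001, -0.0]
contact_force: [0.3, -0.2, -2.1]
opening: 0.628
```

>>> carry_out([
  [[0, 3, 0, 0, 0, 0, 50], [0, 0, 30, 0, 0, 0, 50], [0, 0, 25, 0, 0, 0, 50], [0, 0, 8, 0, 0, 0, 50], [0, 0, 0, 0, 0, 0, 50], [0, 0, 0, 0, 0, 0, 50]],
])

```text
clock: 29.5
tool_pos: [0.6174, 0.0142, 0.124]
eef_rot: [0.704, 0.71, 0.001, 0.001]
contact_force: [1.4, 0.0, -2.2]
opening: 0.629
```

>>> carry_out([
  [[0, 0, 3, 0, 0, 0, 50], [0, 0, 2, 0, 0, 0, 50], [0, 0, 1, 0, 0, 0, 50], [0, 0, 0, 0, 0, 0, 50]],
])

```text
clock: 29.9
tool_pos: [0.6164, 0.014, 0.1168]
eef_rot: [0.704, 0.71, -0.0, 0.0]
contact_force: [0.3, 0.1, -2.0]
opening: 0.627
```

Half a millimetre left to the floor: lower, release, go up, then close the fingers.

>>> carry_out([
  [[0, 0, 1, 0, 0, 0, 50], [0, 0, 0.5, 0, 0, 0, 50], [0, 0, 0, 0, 0, 0, 50]],
])

```text
clock: 30.2
tool_pos: [0.6166, 0.0141, 0.1161]
eef_rot: [0.704, 0.71, 0.0, 0.0]
contact_force: [-2.4, -0.2, 4.5]
opening: 0.631
```

>>> carry_out([
  [[0, 0, -1, 0, 0, 0, 80], [0, 0, 0, 0, 0, 0, 100], [0, 0, 0, 0, 0, 0, 100], [0, 0, 0, 0, 0, 0, 100], [0, 0, -20, 0, 0, 0, 100], [0, 0, -40, 0, 0, 0, 100], [0, 0, -40, 0, 0, 0, 100], [0, 0, 0, 0, 0, 0, 100]],
])

```text
clock: 31.0
tool_pos: [0.6197, 0.0152, 0.2216]
eef_rot: [0.704, 0.71, 0.004, 0.003]
contact_force: [1.2, -0.6, 0.1]
opening: 0.998
```

>>> carry_out([
  [[-36, 0, 0, 0, 0, 0, 0], [-36, 0, 0, 0, 0, 0, 0], [-36, 0, 0, 0, 0, 0, 0], [-36, 0, 0, 0, 0, 0, 0], [-36, 0, 0, 0, 0, 0, 0], [-26, 0, 0, 0, 0, 0, 0], [0, 0, 0, 0, 0, 0, 0], [0, 0, 0, 0, 0, 0, 0]],
])

```text
clock: 31.8
tool_pos: [0.6178, -0.1918, 0.2154]
eef_rot: [0.704, 0.71, -0.0, -0.001]
contact_force: [-0.6, 0.7, 0.4]
opening: 0.297
```

```bash
cat >> h.py <<'E'
def row():
    T=snap('top'); S=snap('side')
    for k,g in (('grey',(.613,.134)),('redlid',(.615,.074)),('bluecap',(.616,.014))): where(k,g,T,S,.05)
    return T,S
E
python3 -c "
from h import *
st(); row()"
```

```text
t 31.8 p [ 0.6178 -0.1918  0.2154] q [ 7.042e-01  7.100e-01 -0.000e+00 -7.000e-04] F [-0.62  0.74  0.37] o 0.297 J [ 0.51  0.81 -0.54  1.53  0.48  0.94 -0.17]
grey top [0.6136 0.1324 0.148 ] n122 side: x 0.6187 ztop 0.1445
redlid top [0.6161 0.0743 0.134 ] n330 side: x 0.6172 ztop 0.1299
bluecap top [0.6172 0.0152 0.15  ] n163 side: x 0.6127 ztop 0.1364
```

>>> carry_out([
  [[4, 0, 0, 0, 0, 0, 0], [0, 0, 35, 0, 0, 0, 0], [0, 0, 35, 0, 0, 0, 0], [0, 0, 20, 0, 0, 0, 0], [0, 0, 5, 0, 0, 0, 0], [0, 0, 4, 0, 0, 0, 0], [0, 0, 0, 0, 0, 0, 0], [0, 0, 0, 0, 0, 0, 0]],
], squeeze=15)

```text
clock: 32.7
tool_pos: [0.6191, -0.1878, 0.1186]
eef_rot: [0.704, 0.71, 0.001, 0.001]
contact_force: [-0.2, 0.2, 0.5]
opening: 0.008
```

>>> carry_out([
  [[0, 0, 1.5, 0, 0, 0, 0], [0, 0, 0, 0, 0, 0, 0], [0, 0, 0, 0, 0, 0, 0]],
])

```text
clock: 33.0
tool_pos: [0.6183, -0.1882, 0.1161]
eef_rot: [0.704, 0.71, 0.0, 0.0]
contact_force: [0.4, -0.9, 0.3]
opening: 0.006
```

>>> carry_out([
  [[0, 0, 1.5, 0, 0, 0, 0], [0, 0, 1, 0, 0, 0, 0], [0, 0, 0, 0, 0, 0, 0]],
])

```text
clock: 33.3
tool_pos: [0.6185, -0.188, 0.1137]
eef_rot: [0.704, 0.71, 0.0, 0.0]
contact_force: [-0.3, -0.1, 3.5]
opening: 0.007
```

>>> carry_out([
  [[0, 0, 1, 0, 0, 0, 0], [0, 0, 0, 0, 0, 0, 0]],
])

```text
clock: 33.5
tool_pos: [0.6186, -0.188, 0.1134]
eef_rot: [0.704, 0.71, 0.0, 0.0]
contact_force: [-2.5, 0.6, 8.6]
opening: 0.005
```

>>> carry_out([
  [[4, 0, -1, 0, 0, 0, 0], [4, 0, -1, 0, 0, 0, 0], [8, 0, -0.5, 0, 0, 0, 0], [8, 0, 0, 0, 0, 0, 0], [8, 0, 0, 0, 0, 0, 0]],
])

```text
clock: 34.0
tool_pos: [0.6179, -0.1578, 0.1173]
eef_rot: [0.705, 0.71, -0.001, 0.002]
contact_force: [-7.1, -1.3, 18.6]
opening: 0.007
```

>>> carry_out([
  [[8, 0, 1, 0, 0, 0, 0], [4, 0, 1, 0, 0, 0, 0]],
])

```text
clock: 34.2
tool_pos: [0.6178, -0.1428, 0.1154]
eef_rot: [0.704, 0.71, 0.0, 0.0]
contact_force: [-5.8, 3.7, 16.9]
opening: 0.002
```

>>> carry_out([
  [[0, 0, -10, 0, 0, 0, 0], [-22, 0, 0, 0, 0, 0, 0], [-22, 0, 0, 0, 0, 0, 0], [0, 0, 10.5, 0, 0, 0, 0], [0, 0, 0, 0, 0, 0, 0]],
])

```text
clock: 34.7
tool_pos: [0.6182, -0.1909, 0.1116]
eef_rot: [0.705, 0.709, -0.001, 0.001]
contact_force: [-0.0, -3.8, 4.5]
opening: 0.007
```

```bash
python3 -c "
from h import *
st();plate(); row()"
```

```text
t 34.7 p [ 0.6182 -0.1909  0.1116] q [ 0.7048  0.7094 -0.0011  0.0013] F [-0.01 -3.8   4.53] o 0.007 J [ 0.47  0.94 -0.47  1.6   0.57  0.74 -0.25]
plate [0.6228 0.0798 0.095 ] [16, 2, 21, 20, 326] clamp~ 0.1738
grey top [0.6135 0.1324 0.148 ] n119 side: x 0.6187 ztop 0.1445
redlid top [0.6167 0.0765 0.134 ] n325 side: x 0.6189 ztop 0.1317
bluecap top [0.6215 0.0207 0.15  ] n162 side: x 0.6183 ztop 0.1474
```

The bluecap shifted 5 mm before the plate could have reached it, so it was probably a knock. Let me look.

```bash
python3 - <<'E'
s=open('h.py').read().replace("i=1+np.argmax(s[1:,4]); p=onz(T,[c[i]+[x0,y0]],z)[0]","ok=[j for j in range(1,n) if s[j,2]<9 and s[j,3]>12]\n    if not ok: print('plate?',s[1:].tolist()); return\n    i=ok[-1]; p=onz(T,[c[i]+[x0,y0]],z)[0]")
open('h.py','w').write(s)
E
python3 -c "
from h import *
T,S=row(); plate(T)
a=np.hstack([cv2.resize(T['pixels'][130:265,180:360],(400,300),interpolation=cv2.INTER_CUBIC), cv2.resize(S['pixels'][120:270,230:430],(400,300),interpolation=cv2.INTER_CUBIC)])
cv2.imwrite('pics/c7.png',a[:,:,::-1])"
```

```text
grey top [0.6137 0.1325 0.148 ] n121 side: x 0.6187 ztop 0.1444
redlid top [0.6167 0.0764 0.134 ] n326 side: x 0.6189 ztop 0.1317
bluecap top [0.6215 0.0207 0.15  ] n162 side: x 0.6183 ztop 0.1474
plate [ 0.6186 -0.0635  0.095 ] [76, 3, 4, 23, 80] clamp~ 0.0305
```

View pics/c7.png

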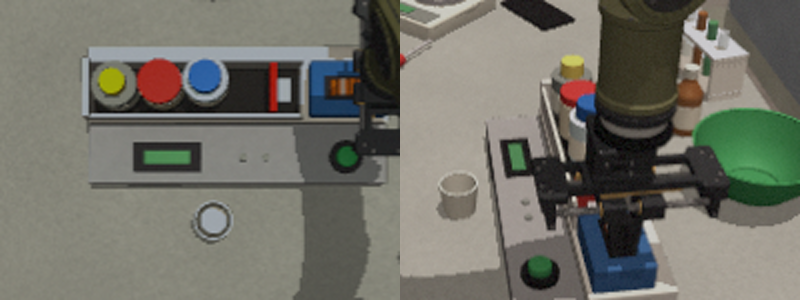

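All upright and in the tray (caps at (110,80), (158,80), (205,75)); the plate is at (273,88). Two more closing strokes.

>>> carry_out([
  [[4, 0, -1, 0, 0, 0, 0], [4, 0, -1, 0, 0, 0, 0], [8, 0, -1, 0, 0, 0, 0], [8, 0, 0, 0, 0, 0, 0], [8, 0, 0, 0, 0, 0, 0], [8, 0, 1, 0, 0, 0, 0], [4, 0, 1, 0, 0, 0, 0]],
])

```text
clock: 35.65
tool_pos: [0.6177, -0.141, 0.1149]
eef_rot: [0.703, 0.711, 0.001, -0.0]
contact_force: [-4.0, 2.7, 12.4]
opening: 0.004
```

>>> carry_out([
  [[0, 0, -10, 0, 0, 0, 0], [-22, 0, 0, 0, 0, 0, 0], [-22, 0, 0, 0, 0, 0, 0], [0, 0, 10.5, 0, 0, 0, 0], [0, 0, 0, 0, 0, 0, 0]],
])

```text
clock: 36.15
tool_pos: [0.6182, -0.1901, 0.1121]
eef_rot: [0.705, 0.71, -0.001, 0.001]
contact_force: [-0.8, -3.7, 5.2]
opening: 0.009
```

>>> carry_out([
  [[4, 0, -1, 0, 0, 0, 0], [4, 0, -1, 0, 0, 0, 0], [8, 0, -1, 0, 0, 0, 0], [8, 0, 0, 0, 0, 0, 0], [8, 0, 0, 0, 0, 0, 0]],
])

```text
clock: 36.65
tool_pos: [0.6179, -0.155, 0.1173]
eef_rot: [0.704, 0.71, -0.0, 0.0]
contact_force: [-2.9, -2.2, 13.2]
opening: 0.005
```

```bash
python3 -c "
from h import *
st(); T,S=row(); plate(T)"
```

```text
t 36.65 p [ 0.6179 -0.155   0.1173] q [ 7.037e-01  7.105e-01 -3.000e-04  5.000e-04] F [-2.92 -2.19 13.22] o 0.005 J [ 0.42  0.92 -0.47  1.63  0.57  0.73 -0.31]
grey top [0.6134 0.1321 0.148 ] n122 side: x 0.6173 ztop 0.1447
redlid top [0.6167 0.0764 0.134 ] n326 side: x 0.6148 ztop 0.1320
bluecap top [0.6215 0.0207 0.15  ] n162 side: x 0.6083 ztop 0.1393
plate [ 0.6178 -0.0175  0.095 ] [59, 3, 5, 22, 96] clamp~ 0.0765
```

>>> carry_out([
  [[8, 0, 1, 0, 0, 0, 0], [4, 0, 1, 0, 0, 0, 0], [0, 0, -10, 0, 0, 0, 0], [-22, 0, 0, 0, 0, 0, 0], [-22, 0, 0, 0, 0, 0, 0], [0, 0, 10.5, 0, 0, 0, 0], [0, 0, 0, 0, 0, 0, 0]],
])

```text
clock: 37.45
tool_pos: [0.6184, -0.19, 0.1125]
eef_rot: [0.704, 0.71, -0.001, 0.001]
contact_force: [1.5, -5.6, 3.9]
opening: 0.005
```

>>> carry_out([
  [[4, 0, -1, 0, 0, 0, 0], [4, 0, -1, 0, 0, 0, 0], [4, 0, -0.5, 0, 0, 0, 0], [4, 0, -0.5, 0, 0, 0, 0], [0, 0, 0, 0, 0, 0, 0]],
])

```text
clock: 37.95
tool_pos: [0.6186, -0.1731, 0.1173]
eef_rot: [0.704, 0.71, -0.001, 0.002]
contact_force: [-0.8, -6.2, 8.9]
opening: 0.005
```

```bash
python3 -c "
from h import *
st(); T,S=row(); plate(T)"
```

```text
t 37.95 p [ 0.6186 -0.1731  0.1173] q [ 0.7039  0.7103 -0.001   0.0018] F [-0.78 -6.17  8.95] o 0.005 J [ 0.45  0.93 -0.47  1.61  0.57  0.74 -0.28]
grey top [0.6131 0.1399 0.148 ] n118 side: x 0.6171 ztop 0.1437
redlid top [0.6165 0.0845 0.134 ] n326 side: x 0.6175 ztop 0.1303
bluecap top [0.6213 0.0289 0.15  ] n162 side: x 0.6185 ztop 0.1455
plate [ 0.6157 -0.0038  0.095 ] [54, 3, 5, 23, 89] clamp~ 0.0902
```

>>> carry_out([
  [[4, 0, 0, 0, 0, 0, 0], [4, 0, 0, 0, 0, 0, 0], [0, 0, 0, 0, 0, 0, 0]],
])

```text
clock: 38.35
tool_pos: [0.619, -0.1648, 0.1174]
eef_rot: [0.704, 0.71, -0.0, 0.002]
contact_force: [0.4, -5.2, 8.4]
opening: 0.004
```

>>> carry_out([
  [[0, 0, -30, 0, 0, 0, 0], [0, 0, -30, 0, 0, 0, 0], [0, -40, 0, 0, 0, 0, 0], [0, -40, 0, 0, 0, 0, 0], [0, 0, 0, 0, 0, 0, 0], [0, 0, 0, 0, 0, 0, 0]],
])

```text
clock: 38.95
tool_pos: [0.5373, -0.1629, 0.176]
eef_rot: [0.703, 0.711, 0.0, -0.001]
contact_force: [0.8, -0.2, 0.5]
opening: 0.004
```

```bash
python3 -c "
from h import *
st(); T,S=row(); plate(T); W=snap('wrist','w8')
b=cv2.inRange(cv2.cvtColor(W['pixels'],cv2.COLOR_RGB2HSV),(45,100,40),(85,255,255))
n,l,s,c=cv2.connectedComponentsWithStats(b)
for i in range(1,n):
    if s[i,4]>150: print(c[i].round(1),s[i].tolist(),onz(W,[c[i]],.05).round(4))
"
```

```text
t 38.95 p [ 0.5373 -0.1629  0.176 ] q [ 7.032e-01  7.110e-01  1.000e-04 -9.000e-04] F [ 0.85 -0.24  0.48] o 0.004 J [ 0.51  0.76 -0.5   1.83  0.54  0.69 -0.3 ]
grey top [0.6132 0.14   0.148 ] n117
redlid top [0.6165 0.0846 0.134 ] n325 side: x 0.6284 ztop 0.1326
bluecap top [0.6214 0.0288 0.15  ] n163 side: x 0.6269 ztop 0.1301
plate [ 0.6164 -0.0039  0.095 ] [54, 3, 5, 22, 87] clamp~ 0.0901
[273.5 210.1] [256, 192, 36, 37, 1048] [[ 0.5328 -0.1648  0.05  ]]
[462.3 388.9] [449, 368, 27, 41, 820] [[ 0.7171 -0.346   0.05  ]]
```

View pics/w8.png

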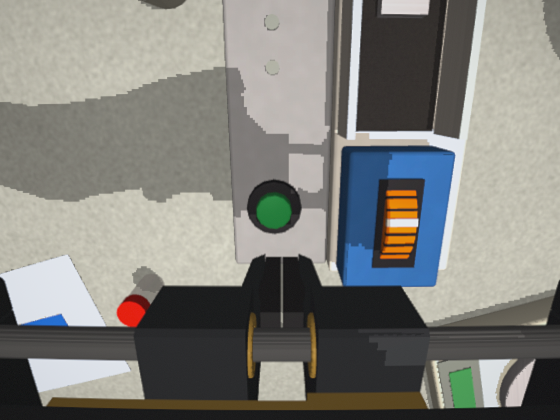

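The row is tight (gaps about 0 mm, plate touching, wheel slipping). The wrist view shows the button at (273,210), world (0.533, -0.165). Pressing it.

>>> carry_out([
  [[-1, -4, 0, 0, 0, 0, 0], [0, 0, 35, 0, 0, 0, 0], [0, 0, 35, 0, 0, 0, 0], [0, 0, 18, 0, 0, 0, 0], [0, 0, 4, 0, 0, 0, 0], [0, 0, 0, 0, 0, 0, 0], [0, 0, 0, 0, 0, 0, 0]],
])

```text
clock: 39.8
tool_pos: [0.535, -0.1657, 0.0852]
eef_rot: [0.704, 0.71, 0.001, 0.001]
contact_force: [-0.7, -0.1, 0.4]
opening: 0.006
```

>>> carry_out([
  [[0, 0, 2, 0, 0, 0, 0], [0, 0, 2, 0, 0, 0, 0], [0, 0, 2, 0, 0, 0, 0], [0, 0, 0, 0, 0, 0, 0]],
])

```text
clock: 40.2
tool_pos: [0.5344, -0.1659, 0.0784]
eef_rot: [0.704, 0.71, 0.0, 0.0]
contact_force: [0.7, -0.5, 1.9]
opening: 0.005
```

>>> carry_out([
  [[0, 0, 2, 0, 0, 0, 0], [0, 0, 2, 0, 0, 0, 0], [0, 0, 0, 0, 0, 0, 0]],
])

```text
clock: 40.5
tool_pos: [0.5344, -0.1659, 0.0743]
eef_rot: [0.704, 0.71, 0.0, 0.0]
contact_force: [1.1, 0.2, 4.3]
opening: 0.005
```

>>> carry_out([
  [[0, 0, 1, 0, 0, 0, 0], [0, 0, 1, 0, 0, 0, 0], [0, 0, 0, 0, 0, 0, 0]],
])

```text
clock: 40.8
tool_pos: [0.5344, -0.1659, 0.0734]
eef_rot: [0.704, 0.71, 0.0, 0.001]
contact_force: [-1.3, -0.3, 14.4]
opening: 0.007
```

>>> carry_out([
  [[0, 0, 1, 0, 0, 0, 0], [0, 0, 0.5, 0, 0, 0, 0], [0, 0, 0, 0, 0, 0, 0]],
])

```text
clock: 41.1
tool_pos: [0.5344, -0.1659, 0.0732]
eef_rot: [0.704, 0.71, -0.0, 0.001]
contact_force: [-4.0, 0.1, 25.2]
opening: 0.007
```

The button is hard against its bottom (25 N). Retreating upward and away, then a final check.

>>> carry_out([
  [[0, 0, -10, 0, 0, 0, 0], [0, 0, -40, 0, 0, 0, 0], [0, 0, -40, 0, 0, 0, 0], [0, 0, -40, 0, 0, 0, 0], [-30, -20, 0, 0, 0, 0, 0], [-30, -20, 0, 0, 0, 0, 0], [0, 0, 0, 0, 0, 0, 0], [0, 0, 0, 0, 0, 0, 0]],
])

```text
clock: 41.9
tool_pos: [0.4936, -0.2266, 0.2002]
eef_rot: [0.705, 0.71, -0.0, -0.001]
contact_force: [0.7, 0.1, 0.0]
opening: 0.006
```

```bash
python3 -c "
from h import *
st(); T,S=row(); plate(T)
for k,a,b in (('button',(335.7,199.8),0),): pass
a=np.hstack([cv2.resize(T['pixels'][130:265,180:360],(400,300),interpolation=cv2.INTER_CUBIC), cv2.resize(S['pixels'][120:300,220:460],(400,300),interpolation=cv2.INTER_CUBIC)])
cv2.imwrite('pics/c9.png',a[:,:,::-1])"
```

```text
t 41.9 p [ 0.4936 -0.2266  0.2002] q [ 7.046e-01  7.096e-01 -3.000e-04 -7.000e-04] F [0.75 0.08 0.02] o 0.006 J [ 0.67  0.71 -0.54  1.86  0.54  0.72 -0.17]
grey top [0.6132 0.1395 0.148 ] n119 side: x 0.6170 ztop 0.1439
redlid top [0.6165 0.0846 0.134 ] n325 side: x 0.6216 ztop 0.1300
bluecap top [0.6214 0.0287 0.15  ] n162 side: x 0.6262 ztop 0.1451
plate [ 0.6164 -0.0039  0.095 ] [54, 3, 5, 22, 87] clamp~ 0.0901
```

View pics/c9.png

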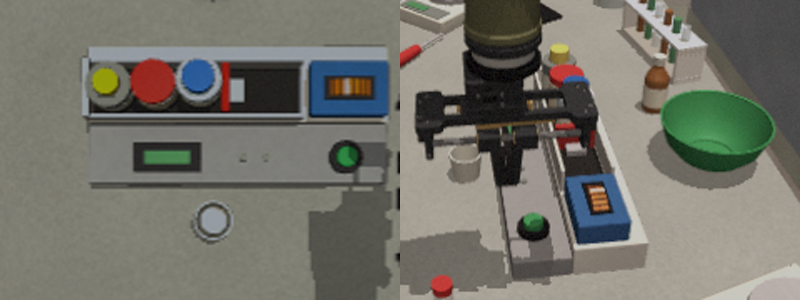

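The row is tight against the end wall (caps at (105,80), (153,82), (200,75); plate at (226,87)). The button is up and the bystanders are in place.

```bash
python3 -c "
from h import *
print(ticket.finish_job())"
```

```text
the job is handed in; nothing more can be done
None
```

The job is done and handed in at about 42 s on the clock; no verdict is reported.

**What I did:**
- I rolled the clamp plate fully back. An extra stroke at the stop only slipped, and the plate did not move.
- I stood the three containers present in the tray, counting from the end wall: greybottle, redlid, bluecap.
- I rolled the wheel the other way until it slipped again, with the row closed up.
- I pressed the start button once until it hit its bottom (25 N), then backed the arm off.

**Last checks, camera readings good to about 2 mm:**

| Check | Reading |
|---|---|
| Container y, world | 0.1395, 0.0846, 0.0287 m |
| Spacing between containers | 55–56 mm, so no gaps |
| First container to end wall | about 1 mm |
| Plate face to centre of last container | about 28 mm, so touching |

The last picture shows the containers upright and the button up. The cup is still in its place and the vial shows no sign of having been touched. The spoon and screwdriver were not measured.

**What disagreed:**
- **bluecap shift:** it moved about 5 mm during the first closing stroke, before the plate could have reached it, and nudged redlid slightly. Both stayed upright, and the clamp closed the row. bluecap stands about 5 mm off the tray's centre line, within the 15 mm allowed.
- **Side-camera readings:** with the gripper out of the way, cap-top heights came out 2–5 mm low. With the arm partly in view they were off by up to 20 mm, so I relied on the top view and on contact with the tray floor.

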